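# Clear the vice and clamp the brass fitting

## Robot

A 6-joint arm with a two-finger parallel gripper is mounted at the origin on the work surface. World frame = base frame: x ahead of the robot, y to its left, z up, the work surface at z = 0. Lengths are in m, angles in rad, forces in N, time in s.
With the tool pointing down it reaches from about 0.275 to 1 m from the base axis. Payload 8.4 kg.
Tool frame: the origin (TCP) lies on the centre line of the jaws, within the pads' length; the fingertips stand 17 mm ahead of it and the grasp point (between the pads) lies 2 mm behind it (bot.tcp_to_tips is the y of the fingertips in the tool frame, in m); y points along the fingers, z is the direction in which the jaws open and shut, and the axes are right-handed (so a half turn about y gives the same grasp; the last joint's range is limited). The gripper opens to 85 mm and grips with 20 to 120 N. Pads are 22 mm wide; open, the fingers measure 114 mm over their backs; the gripper's body (76 mm by 85 mm) begins 54 mm behind the grasp point. The pads swing forward as they close: fully open they stand 13 mm farther back than shut.
Start: joints at [1.33, 0.353, 1.633, -0, 1.155, -0.002], TCP at [0.148, 0.607, 0.248] pointing down, gripper open.
Joint ranges: [-2.63, 2.63], [-0.92, 2.1], [0.06, 2.66], [-1.3, 4.44], [0, 2.69], [-3.02, 3.02]. Speed limits (rad/s): [2.22, 2.22, 2.79, 3.14, 3.14, 3.14].

## Interface

Orientations are given as a unit quaternion [x, y, z, w].
In Python, from workcell import bot, hand, kinematics, get_obs, vision, hand_in gives the robot as it stands. The module is installed in compiled form; this text tells all that it offers. Calls block until the motion is done:
- bot.reach(position, orientation): joint-space move of the TCP to a pose.
- bot.servo_line(position, ori=None, velocity=0.15): straight line of the TCP; ori=None keeps the orientation; velocity is the mean speed in m/s.
- bot.goto_joints(angles): joint-space move.
- hand.move_gripper(opening, strength=None): finger opening in m; strength is the grip in N (None keeps the last); returns when the fingers have stopped.
- bot.dwell(seconds).
- kinematics.solve_ik(position, orientation): joint angles nearest the present ones, or None.
- get_obs(): the state.
- vision.read_camera(name): name is "side" or "top" or "wrist"; returns a dict with "frame" (480x640x3 uint8, red, green, blue), "intrinsics" (3x3 intrinsics, pixels), "view" (4x4, takes a point from world to camera coordinates). Camera axes: x right, y down, z forward; pixel columns grow to the right and rows downward; lengths in m; the calibration is good to about 2 mm. A picture is of the moment at which its call begins. There is no depth.
A pose or a line that the arm cannot do raises bot.IKError and nothing moves.
- hand_in(): hands the job in, once; it reports no verdict.
The state is a dict: "time_s": time; "joint_pos": joint angles; "joint_vel": joint speeds; "joint_efforts": joint torques, N m; "position": TCP position; "orientation": TCP orientation; "wrist_force": force on the tool from outside, world axes, zero at the start; "ft_torque": the same for the moment, N m; "gripper_width": finger opening in m.
Only numpy, scipy, OpenCV 4.12 (cv2) and the standard library are available. Lean on these libraries where they do the work, as an engineer would, in place of code of your own. Each camera call takes 0.05 s, during which the arm holds its last target. There are 200 camera calls.

## Task

Take the angle-iron offcut out of the bench vice and drop it in the blue scrap bin. Then stand the brass fitting upright on the vice bed, near the middle of the jaws' width and square to them, let go of it, and slide the movable jaw up by its red push plate until the fitting is clamped flat between it and the back jaw, wherever that is bolted: lean on the plate for about a second so that the jaw presses the fitting with about 15 N (at least 8 N, and never as much as 35 N), then let go. Leave the other things on the bench and in the tray where they are.

Things in the scene. Friction and masses are not known exactly. Their poses are not given: they have to be found in the camera images.
- vise: Blue bench vice, fixed. Origin on the bench; x is the clamping direction (away from the robot, within 0.35 rad), y along the jaws. Base x -140 to +85 mm, 125 mm wide; steel bed 90 mm wide, top at z = 30 mm. Back jaw at the far end: 36 mm thick, 90 mm wide, top z = 65 mm, bolted down in a setting that changes and is not reported: its face is anywhere from x = +20 to +42 mm.
- jaw: Movable jaw, slides along the vice's x; same axes. Origin at bench height below the middle of its clamping face (looks to +x), at the start at x = -62 to -54 mm of the vice. Block 28 mm thick (x -28 to 0), 90 mm wide, top z = 65 mm. No spring or lock: slides against a drag of about 4 N (plus 2 to 4 N once it pushes the fitting along) and stays where left; travel 85 mm.
- jaw_handle (a point): Middle of the top edge, at z = 100 mm, of the red upright push plate on the movable jaw: 10 mm thick in x, 40 mm wide in y, 54 mm tall, on a 50 mm wide carriage whose top is at z = 46 mm; its middle is 56 mm behind (-x) the jaw's clamping face, at mid-width. The jaw is pushed by it.
- offcut: Dark steel angle-iron offcut (the obstacle), 0.2 to 0.4 kg, standing on the vice bed between the jaws. Origin at the centre of its foot's underside. Foot 45 mm (x) by 50 mm (y), 8 mm thick; at its +x edge an upright web 8 mm thick (x 14.5 to 22.5 mm), 50 mm wide in y, top 65 mm above the underside, 30 mm above the jaws.
- scrap_bin: Blue open plastic bin, fixed, for scrap. Origin at the centre of its underside; outside 170 mm (x) by 200 mm (y) by 70 mm high, walls and floor 4 mm. It stands to the left or to the right of the vice.
- fitting: Brass fitting, 0.3 to 0.6 kg, upright in the grey tray: a block 36 mm (x) by 50 mm (y) by 40 mm high with a round neck, 26 mm diameter, 28 mm high, on the centre of its top (total 68 mm). Origin at the centre of its underside. To be clamped across its 36 mm (its x along the vice's x, either way round).
- tray: Grey shallow parts tray, fixed, on the other side of the vice from the scrap bin. Origin at the centre of its underside; 200 by 200 mm, rim 14 mm high, floor 4 mm thick.
- sleeve_a: Brass sleeve standing in the tray, 30 mm diameter, 40 mm high; origin at the centre of its underside. A bystander.
- sleeve_b: Second such brass sleeve in the tray. A bystander.
- spray_can: Can with a yellow label, 52 mm diameter, 150 mm high, standing beyond the vice; origin at the centre of its underside. A bystander.
- screwdriver: Screwdriver, 200 mm long, lying beyond the vice. A bystander.
- cup: White cup, 76 mm diameter, 90 mm high; origin at the centre of its underside. A bystander.
- hammer: Hammer lying on the bench beyond the vice. A bystander.
Mind the look-alikes: they are no part of the job. Of the things like the offcut, leave any that is turquoise; of the rest the larger one is meant. Leave any white look-alike of the fitting alone.

How it is judged:
By the outcome, as a careful person would: the job done as asked, in the order asked, and still so for the second after the job is handed in, with the robot touching nothing.
It also fails if it takes over 72 s, if anything falls off the work surface, if the arm or the gripper's body presses on something with over 40 N, if the wrist force passes 120 N, or if a joint passes its speed limit or range.

## Working session

There is one attempt and no reset: what is moved stays moved. The work goes in short steps, each a Python script; the robot and the scene stay as the last script left them, time stands still between calls to the robot, and variables do not carry over. Pictures are saved under pics/ and viewed, about 8 in all and at most 12, crops included, and the job is handed in when it is done.

```bash
mkdir -p pics; python3 - <<'E'
from workcell import bot,hand,kinematics,get_obs,vision
import cv2,numpy as np,pickle
d={}
for n in ("top","side"):
    c=vision.read_camera(n); d[n]=c; cv2.imwrite(f"pics/{n}0.png",c["frame"][:,:,::-1])
    print(n,c["intrinsics"].tolist(),np.round(c["view"],3).tolist())
pickle.dump(d,open("cams0.pkl","wb"))
o=get_obs();print(o)
E
```

```text
top [[591.9028503291117, 0.0, 324.96043247011306], [0.0, 591.9028503291117, 243.31909407984108], [0.0, 0.0, 1.0]] [[-0.006, -1.0, -0.0, -0.026], [-0.996, 0.006, -0.089, 0.612], [0.089, -0.0, -0.996, 1.426], [0.0, 0.0, 0.0, 1.0]]
side [[477.3912610332205, 0.0, 321.4661180207352], [0.0, 477.3912610332205, 241.20213351520505], [0.0, 0.0, 1.0]] [[0.983, -0.182, 0.005, -0.599], [-0.115, -0.642, -0.758, 0.139], [0.141, 0.745, -0.652, 0.951], [0.0, 0.0, 0.0, 1.0]]
{'time_s': 0.1, 'joint_pos': array([ 1.32959719e+00,  3.53588644e-01,  1.63403990e+00,  3.32509074e-06,
        1.15523663e+00, -2.38459510e-03]), 'joint_vel': array([-7.76005336e-05, -6.52135268e-05, -2.67274844e-03, -1.30577800e-03,
       -2.72795451e-03,  8.43445656e-05]), 'joint_efforts': array([-7.69996386e-04, -6.06351686e+01, -3.42822254e+01, -5.51680557e-05,
        3.82612663e-03, -4.06004813e-05]), 'position': array([0.14773679, 0.60686908, 0.24763916]), 'orientation': array([ 0.70251801, -0.08428937,  0.08417792, -0.70162513]), 'wrist_force': array([ 0.13830842, -0.81863997, -0.52839369]), 'ft_torque': array([-0.03588783, -0.00340216,  0.0157486 ]), 'gripper_width': 0.08537908855795705}
```

View pics/top0.png

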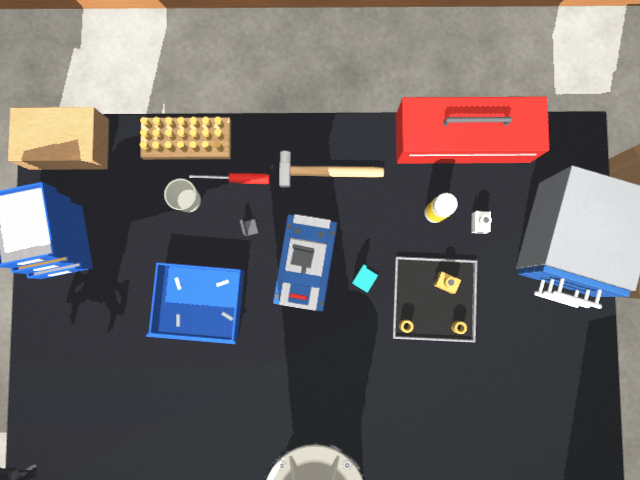

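View pics/side0.png

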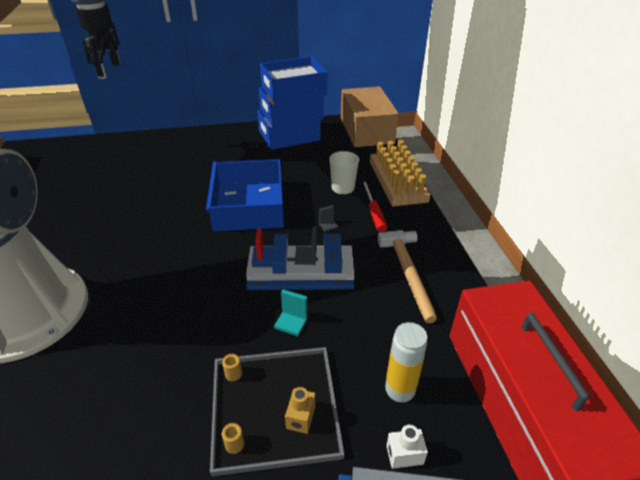

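Top view: the vice is at (305,262). Candidates for the offcut are the dark one in the vice (302,258), a smaller dark one on the bench (249,227), and the turquoise one (365,278). The one in the vice fits: dark, larger and between the jaws. For the fitting, the brass one in the tray (447,283) is meant, and the white look-alike is at (482,222). One enlarged crop will confirm both and let me measure.

```bash
python3 - <<'E'
import cv2,numpy as np,pickle
d=pickle.load(open("cams0.pkl","rb"))
f=d["top"]["frame"][:,:,::-1]
g=lambda a:(255*(a/255.)**.6).astype(np.uint8)
a=cv2.resize(g(f[205:320,230:345]),(575,575)[:2],interpolation=cv2.INTER_CUBIC)
b=cv2.resize(g(f[265:303,425:470]),(225,190),interpolation=cv2.INTER_CUBIC)
im=np.zeros((575,800,3),np.uint8); im[:,:575]=a; im[:190,575:]=b
cv2.imwrite("pics/crop1.png",im)
E
cat > h.py <<'E'
import numpy as np
from scipy.spatial.transform import Rotation as R
from workcell import bot,hand,kinematics,get_obs,vision,hand_in
def ray(c,u,v,z):
    K,V=c["intrinsics"],c["view"]; r=V[:3,:3].T@np.linalg.solve(K,[u,v,1]); o=-V[:3,:3].T@V[:3,3]
    return o+r*(z-o[2])/r[2]
def proj(c,p):
    q=c["view"][:3,:3]@p+c["view"][:3,3]; q=c["intrinsics"]@q; return q[:2]/q[2]
def quat(zdir,j6=None):
    """tool down, jaws opening along world angle zdir"""
    y=np.array([0,0,-1.]); z=np.array([np.cos(zdir),np.sin(zdir),0]); x=np.cross(y,z)
    return R.from_matrix(np.c_[x,y,z]).as_quat()
def best(p,zdir):
    """choose of the two half-turn grasps the IK nearest mid range of the last joint"""
    c=[]
    for a in (zdir,zdir+np.pi):
        q=kinematics.solve_ik(p,quat(a))
        if q is not None: c.append((abs(q[5]),a,q))
    c.sort(key=lambda t:t[0]); return quat(c[0][1])
E
```

```text
(no output)
```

View pics/crop1.png

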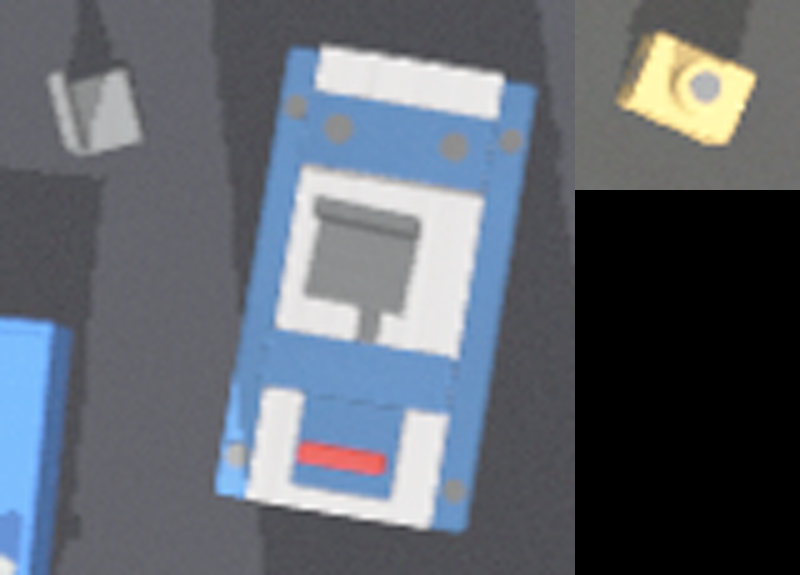

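The crop (5x, origin (230,205)) confirms the targets. The dark offcut's web is at about (367,207). The jaw edges are (300,165)-(485,193) and (275,328)-(460,357), and the red plate is at (342,456). The brass fitting is at about (690,90).

```bash
python3 - <<'E'
from h import *; import pickle
c=pickle.load(open("cams0.pkl","rb"))["top"]
P=lambda u,v,z:ray(c,230+u/5-.4,205+v/5-.4,z)
F=lambda u,v,z:ray(c,425+(u-575)/5-.4,265+v/5-.4,z)
V=c["view"];print("cam",-V[:3,:3].T@V[:3,3])
b=[P(300,165,.065),P(485,193,.065)]; m=[P(275,328,.065),P(460,357,.065)]
for q in (b,m): e=q[0]-q[1]; print("mid",(q[0]+q[1])/2,"len",np.linalg.norm(e),"yaw",np.arctan2(-e[0],e[1]))
# vice axis from left/right base edges
for s in ([(288,48),(217,493)],[(538,86),(467,530)]):
    a,d=P(*s[0],.02),P(*s[1],.02); print("edge",a,d,np.linalg.norm(a-d),np.arctan2(a[1]-d[1],a[0]-d[0]))
print("plate",P(342,452,.1)); 
w=[P(315,200,.095),P(420,218,.095)];e=w[0]-w[1];print("web",sum(w)/2,np.linalg.norm(e),np.arctan2(-e[0],e[1]))
w=[P(305,297,.038),P(408,315,.038)];e=w[0]-w[1];print("foot near",sum(w)/2,np.linalg.norm(e),np.arctan2(-e[0],e[1]))
q=[F(660,32,.044),F(757,72,.044),F(727,147,.044),F(622,100,.044)]
print(np.round(q,4),"neck",F(707,86,.072),[np.linalg.norm(q[i]-q[(i+1)%4]) for i in range(4)])
for u,v in [(153,263),(242,266),(237,342),(148,335)]: print("bin",ray(c,u,v,.07))
for u,v in [(396,258),(476,258),(475,341),(394,339)]: print("tray",ray(c,u,v,.014))
E
```

```text
cam [ 0.48283554 -0.02991598  1.47474464]
mid [0.61592549 0.01031369 0.065     ] len 0.08956645443409228 yaw -0.15678208451094147
mid [0.53780956 0.02248266 0.065     ] len 0.08920091409776316 yaw -0.1612823906740362
edge [0.68570298 0.06315595 0.02      ] [0.46642622 0.09794024 0.02      ] 0.22201856407503376 -0.157321039464479
edge [ 0.66598809 -0.06061679  0.02      ] [ 0.44771604 -0.02423301  0.02      ] 0.22128367740383809 -0.1651714386181121
plate [0.48586468 0.03309718 0.1       ]
web [0.59906392 0.02118968 0.095     ] 0.04987447221432663 -0.17623682631169965
foot near [0.55661336 0.0287694  0.038     ] 0.05082463366590874 -0.17895502536586838
[[ 0.5417 -0.3115  0.044 ]
 [ 0.5221 -0.3578  0.044 ]
 [ 0.4861 -0.3424  0.044 ]
 [ 0.509  -0.2924  0.044 ]] neck [ 0.51488339 -0.32757763  0.072     ] [np.float64(0.05033029492279797), np.float64(0.039137222053061145), np.float64(0.055044314874700066), np.float64(0.03784793717217519)]
bin [0.56371894 0.378848   0.07      ]
bin [0.55532692 0.167329   0.07      ]
bin [0.3768453  0.17790358 0.07      ]
bin [0.39435697 0.38723099 0.07      ]
tray [ 0.57573754 -0.20539707  0.014     ]
tray [ 0.57455836 -0.40313596  0.014     ]
tray [ 0.37160863 -0.39488584  0.014     ]
tray [ 0.37760736 -0.19722258  0.014     ]
```

```bash
python3 - <<'E'
from h import *; import cv2
p=np.array([0.597,0.0215]); q=best([*p,.25],-.177)
bot.reach([*p,.20],q)
hand.move_gripper(.05,60)
bot.servo_line([*p,.088],velocity=.15)
print(get_obs()["wrist_force"],get_obs()["time_s"])
hand.move_gripper(0,60)
o=get_obs();print(o["gripper_width"],o["wrist_force"])
bot.servo_line([*p,.20],velocity=.15)
bot.dwell(.1);o=get_obs();print(o["gripper_width"],o["wrist_force"],o["position"],o["time_s"],o["joint_pos"])
c=vision.read_camera("side");cv2.imwrite("pics/s1.png",c["frame"][60:360,100:500,::-1].repeat(2,0).repeat(2,1))
E
```

```text
[-1.12594017  0.49620335  0.33795785] 4.0583
0.006729645089781322 [-3.83095648  0.91657473  5.43463714]
0.007110375533110812 [ 0.05627388 -0.42636118 -4.05206651] [0.59616084 0.02148289 0.19863558] 5.5167 [3.35025663e-02 3.61483267e-01 1.74105646e+00 5.86914285e-06
 1.04137744e+00 2.10515406e-01]
```

View pics/s1.png

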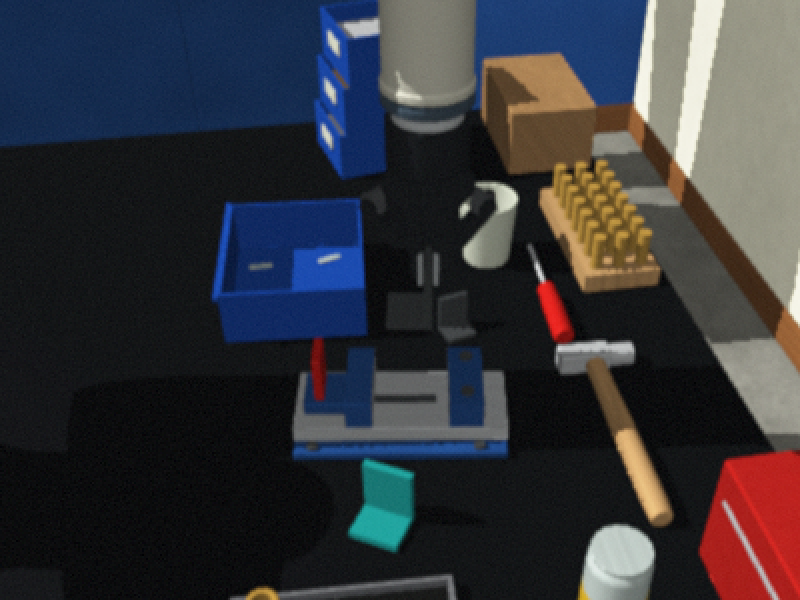

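The offcut is held (−4 N, width 7 mm) and the vice is empty. Next I drop it in the bin and take a close look at the fitting.

```bash
python3 - <<'E'
from h import *; import cv2,pickle
b=[.475,.278]; q=best([*b,.2],-.177)
bot.reach([*b,.20],q)
bot.servo_line([*b,.085],velocity=.15)
hand.move_gripper(.06,60)
bot.servo_line([*b,.22],velocity=.2)
o=get_obs();print(o["gripper_width"],o["wrist_force"],o["time_s"])
f=[.515,-.327]; q=best([*f,.25],-.41+np.pi/2)
bot.reach([*f,.24],q); bot.dwell(.2)
c=vision.read_camera("wrist");pickle.dump(c,open("w1.pkl","wb"));t=vision.read_camera("top")
im=np.hstack([c["frame"][:,:,::-1], np.vstack([t["frame"][240:360,130:290,::-1].repeat(1,0)]*4)])
cv2.imwrite("pics/w1.png",im); o=get_obs();print(o["position"],o["joint_pos"],o["time_s"])
for z,p in((.072,[.515,-.3273,.072]),): print(proj(c,p))
E
```

```text
0.06015639394233775 [0.19000066 0.22691946 0.02975425] 8.9583
[ 0.51525126 -0.32658638  0.24002414] [-5.67406278e-01  3.37722264e-01  1.67500531e+00  3.55160248e-05
  1.12884146e+00  1.41254966e+00] 11.4333
[321.07170863 219.23973957]
```

View pics/w1.png

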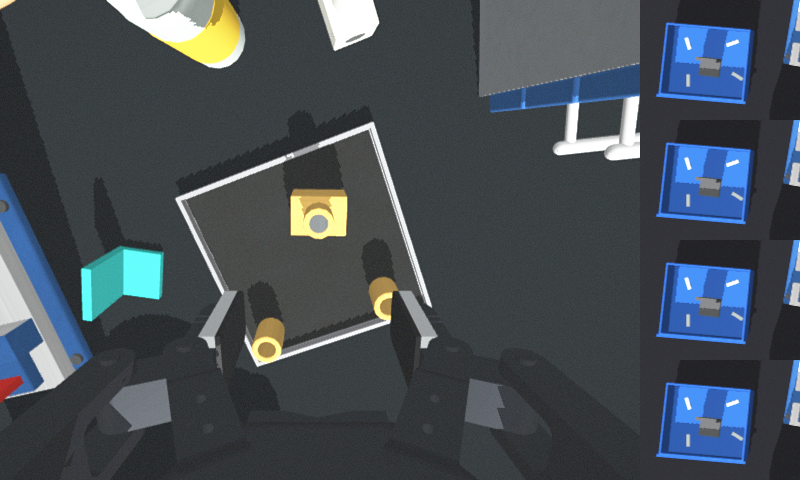

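The offcut lies in the bin. The fitting sits square to the gripper, with its neck at (318,223) against a predicted (321,219), so within 2 mm. I'll grasp it across y and place it.

```bash
python3 - <<'E'
from h import *; import cv2,pickle
c=pickle.load(open("w1.pkl","rb")); n=ray(c,318.5,223,.072); print(n)
f=(n[:2]+[.515,-.3273])/2
bot.servo_line([*f,.14],velocity=.2)
bot.servo_line([*f,.032],velocity=.12); print(get_obs()["wrist_force"])
hand.move_gripper(.0,60); print(get_obs()["gripper_width"],get_obs()["wrist_force"])
bot.servo_line([*f,.25],velocity=.2)
o=get_obs(); print(o["gripper_width"],o["wrist_force"])
yaw=-.16
p=np.array([.5902,.0145]); q=best([*p,.25],yaw+np.pi/2)
bot.reach([*p,.22],q)
bot.servo_line([*p,.085],velocity=.15)
bot.servo_line([*p,.061],velocity=.06); bot.dwell(.2)
o=get_obs(); print(o["position"],o["wrist_force"],o["time_s"],o["gripper_width"])
t=vision.read_camera("top");s=vision.read_camera("side")
a=cv2.resize(t["frame"][205:320,250:360,::-1],None,fx=3.5,fy=3.5,interpolation=2);b=cv2.resize(s["frame"][200:300,230:370,::-1],None,fx=2.9,fy=4,interpolation=2)
im=np.zeros((403,800,3),np.uint8);im[:a.shape[0],:a.shape[1]]=a;im[:400,390:390+406]=b[:403,:406];cv2.imwrite("pics/p1.png",np.clip(im*1.4,0,255).astype(np.uint8))
E
```

```text
[ 0.51294276 -0.32412355  0.072     ]
[ 0.01997239 -0.36452559 -0.03759162]
0.048837607418524526 [ 0.48329387 -0.76508922  6.48136845]
0.04893321868178983 [ 0.17035012 -0.40571588 -4.32234805]
[0.59033754 0.0145144  0.06118025] [ 0.33720624 -0.07477208 -4.38318366] 18.8083 0.04909210215792438
```

View pics/p1.png

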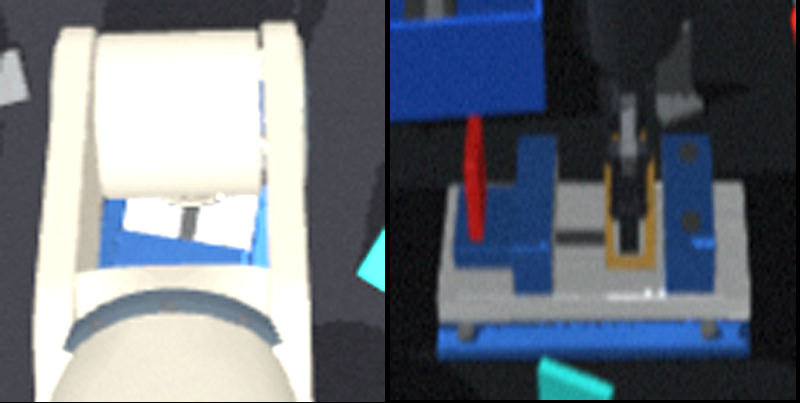

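The side view shows the fitting just above the bed between the jaws with clearance on both sides. Lowering to contact, then releasing.

```bash
python3 - <<'E'
from h import *; import cv2,pickle
p=get_obs()["position"][:2]; z=.061
f0=get_obs()["wrist_force"][2]
while z>.0565:
    z-=.0007; bot.servo_line([*p,z],velocity=.03); fz=get_obs()["wrist_force"][2]
    if fz>f0+3: break
print(z,fz,get_obs()["time_s"])
hand.move_gripper(.068,60)
bot.servo_line([*p,.20],velocity=.15)
# back off so that the wrist camera sees the vice and plate
u=np.array([np.cos(-.16),np.sin(-.16)])
e=p-u*.1; bot.reach([*e,.25],get_obs()["orientation"]); hand.move_gripper(0,60); bot.dwell(.2)
c=vision.read_camera("wrist");t=vision.read_camera("top");pickle.dump((c,t),open("w2.pkl","wb"))
cv2.imwrite("pics/w2.png",c["frame"][:,:,::-1]); o=get_obs();print(o["position"],o["joint_pos"],o["wrist_force"],o["time_s"])
E
```

```text
0.0589 1.280654398172402 19.6583
[0.49160336 0.03045208 0.25004552] [ 5.87692423e-02  1.44437622e-01  1.90706989e+00  8.64145913e-05
  1.09148186e+00 -1.35217786e+00] [-0.17937457  0.07359845  0.26696623] 22.55
```

View pics/w2.png

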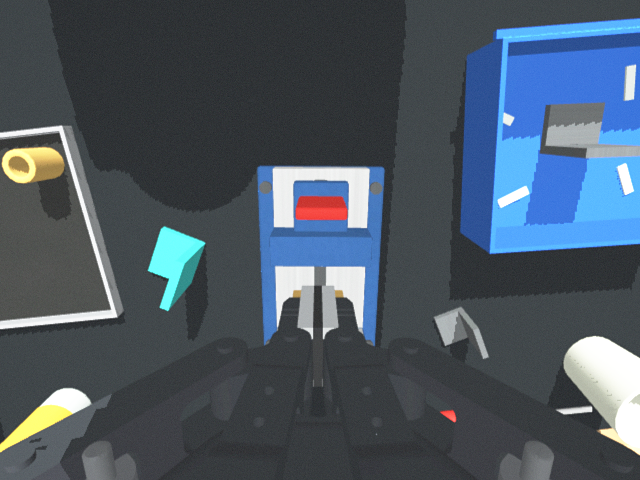

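The plate (red, centre column 321) lines up with the gripper's axis and the vice is square in the image. I'll push with force feedback, using the closed fingers behind the plate.

```bash
cat > push.py <<'E'
from h import *
u=np.array([np.cos(-.16),np.sin(-.16)]); e=np.array([.4916,.0305])
P=lambda s,z:[*(e+u*s),z]
bot.reach(P(-.047,.16),get_obs()["orientation"])
bot.servo_line(P(-.047,.082),velocity=.15); bot.dwell(.3)
b=np.mean([get_obs()["wrist_force"] for _ in range(3)],0)
F=lambda:-(get_obs()["wrist_force"]-b)[:2]@u
S=lambda:(get_obs()["position"][:2]-e)@u
print("bias",b,get_obs()["position"],get_obs()["time_s"])
s=-.047;log=[]
def go(d,v):
    global s; s+=d; bot.servo_line(P(s,.082),velocity=v); log.append((round(s*1e3,1),round(S()*1e3,1),round(F(),1)))
while s<-.002 and F()<14: go(.003,.03)      # free, then plate contact and slide
while s<.045 and F()<12: go(.0008,.012)     # slow approach to the fitting / back jaw
print(log[::2],log[-6:],get_obs()["time_s"])
E
python3 push.py
```

```text
bias [-0.26326609 -0.57428458 -0.27177029] [0.44572065 0.03802224 0.08268284] 24.0083
[(-44.0, np.float64(-43.7), np.float64(0.1)), (-38.0, np.float64(-37.8), np.float64(0.2)), (-32.0, np.float64(-31.8), np.float64(-0.1)), (-26.0, np.float64(-26.0), np.float64(0.0)), (-20.0, np.float64(-20.1), np.float64(2.6)), (-14.0, np.float64(-13.7), np.float64(2.1)), (-8.0, np.float64(-7.7), np.float64(1.9)), (-2.0, np.float64(-1.7), np.float64(1.3)), (-0.4, np.float64(-0.4), np.float64(3.1)), (1.2, np.float64(1.3), np.float64(4.0)), (2.8, np.float64(2.9), np.float64(2.6)), (4.4, np.float64(4.5), np.float64(3.2)), (6.0, np.float64(6.1), np.float64(2.3)), (7.6, np.float64(7.7), np.float64(3.1)), (9.2, np.float64(9.3), np.float64(2.0)), (10.8, np.float64(10.9), np.float64(3.3)), (12.4, np.float64(11.9), np.float64(5.0)), (14.0, np.float64(13.4), np.float64(5.8)), (15.6, np.float64(15.0), np.float64(6.2)), (17.2, np.float64(16.6), np.float64(5.9)), (18.8, np.float64(17.3), np.float64(9.1))] [(15.6, np.float64(15.0), np.float64(6.2)), (16.4, np.float64(15.8), np.float64(6.4)), (17.2, np.float64(16.6), np.float64(5.9)), (18.0, np.float64(17.3), np.float64(6.7)), (18.8, np.float64(17.3), np.float64(9.1)), (19.6, np.float64(17.3), np.float64(12.4))] 34.5083
```

Firm stop at s = 17.3 mm with about 4 N/mm stiffness. Now I lean to about 19.5 N at the wrist, which gives about 15 N on the fitting after drag, hold it and retreat.

```bash
python3 - <<'E'
from h import *; import cv2,pickle
u=np.array([np.cos(-.16),np.sin(-.16)]); e=np.array([.4916,.0305]); b=np.array([-.263,-.574])
P=lambda s,z:[*(e+u*s),z]
F=lambda:-(get_obs()["wrist_force"][:2]-b)@u
s=.0196; L=[]
while s<.026 and F()<18.7: s+=.0005; bot.servo_line(P(s,.082),velocity=.012); L.append(round(F(),1))
for _ in range(12): bot.dwell(.1); L.append(round(F(),1))
print(s,L,(get_obs()["position"][:2]-e)@u,get_obs()["time_s"])
bot.servo_line(P(s-.006,.082),velocity=.02); print(F())
bot.servo_line(P(-.02,.082),velocity=.1)
bot.servo_line(P(-.02,.2),velocity=.2)
bot.reach([.3,.25,.3],get_obs()["orientation"]); bot.dwell(.2)
t=vision.read_camera("top");s_=vision.read_camera("side")
g=lambda a:(255*(a/255.)**.6).astype(np.uint8)
a=cv2.resize(g(t["frame"][205:320,255:355,::-1]),(400,460),interpolation=2);c=cv2.resize(g(s_["frame"][205:305,235:365,::-1]),(400,308),interpolation=2)
im=np.zeros((600,800,3),np.uint8);im[:460,:400]=a;im[:308,400:]=c
im[330:,400:760]=cv2.resize(t["frame"][120:360,130:490,::-1],(360,270)); cv2.imwrite("pics/f1.png",im);print(get_obs()["time_s"],get_obs()["wrist_force"])
E
```

```text
0.0221 [np.float64(13.7), np.float64(14.5), np.float64(17.0), np.float64(18.7), np.float64(20.7), np.float64(20.9), np.float64(19.1), np.float64(20.1), np.float64(20.7), np.float64(20.3), np.float64(20.8), np.float64(20.4), np.float64(20.5), np.float64(20.2), np.float64(20.3), np.float64(20.9), np.float64(20.5)] 0.017286962623517945 36.9583
0.2064735411508874
40.0917 [ 0.08401658  0.23301141 -0.20797322]
```

View pics/f1.png

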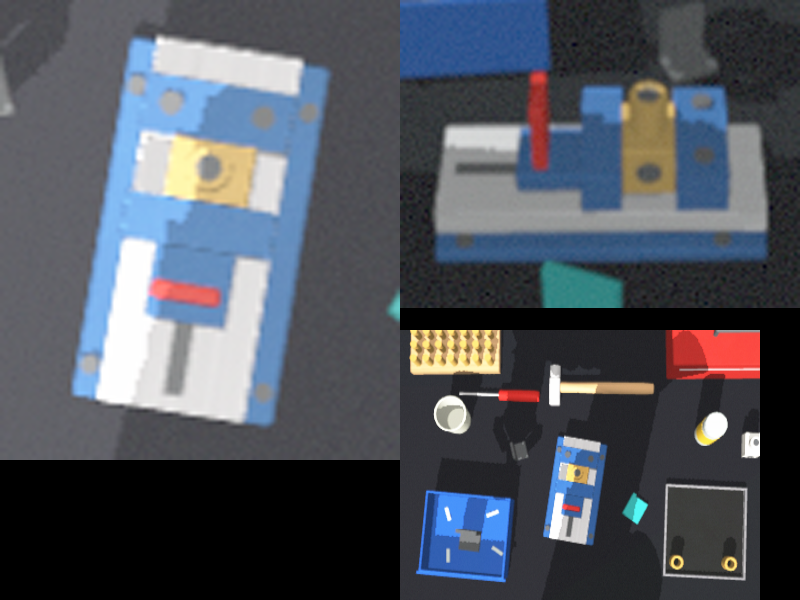

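The fitting is upright, centred and flat between both jaws. The offcut is in the bin and the bystanders haven't moved. Handing in.

```bash
python3 -c "
from workcell import hand_in;print(hand_in())"
```

```text
the job is handed in; nothing more can be done
None
```

The job is done and handed in. The robot's clock read about 40 s just before, and no verdict is reported.

- **Offcut:** I gripped the dark offcut by its web, lifted it out of the vice and dropped it in the blue bin. The pictures show it lying there.
- **Fitting:** I placed the brass fitting upright on the bed, square to the jaws, and let go of it. I then pushed the movable jaw up by its red plate until it stopped against the fitting and back jaw.
- **Clamping force:** I leaned on the plate for about 1.2 s with 19–21 N at the wrist. Less the jaw's drag of about 4 N, that is roughly 16 N on the fitting; this is worked out from the wrist force, not measured at the jaw. On backing off, the wrist force fell to about 0.

The last top and side pictures show the fitting upright, within about 1 mm of the middle of the jaws' width and flat between both. The bystanders and look-alikes looked unmoved, and the robot was clear of everything. No check failed. Two position estimates for the fitting in the tray differed by a few mm, so I used their average for the grasp.

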